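Feed the large check weight down the chute to the escapement stop

ROBOT

A 7-joint arm with a two-finger parallel gripper is mounted at the origin on a cart in front of the work surface, level with it; the furniture and walls round the work are solid. World frame = base frame: x ahead of the robot, y to its left, z up, the work surface at z = 0. Lengths are in m, angles in rad, forces in N, time in s.
With the tool pointing down it reaches from about 0.35 to 0.9 m from the base axis. Payload 7.2 kg.
Tool frame: the origin (TCP) lies midway between the tips of the shut fingers; the grasp point (between the pads) lies 19 mm behind it; x points along the fingers, z is the direction in which the jaws open and shut, and the axes are right-handed (so a half turn about x gives the same grasp; the last joint's range is limited). The gripper opens to 85 mm and grips with 20 to 120 N. Pads are 22 mm wide; open, the fingers measure 114 mm over their backs; the gripper's body (76 mm by 85 mm) begins 54 mm behind the grasp point. The pads swing forward as they close: fully open they stand 13 mm farther back than shut.
Start: joints at [1.203, 0.411, -0.013, 1.596, 0.006, 1.134, -0.082], TCP at [0.185, -0.597, 0.21] pointing down, gripper open.
Joint ranges: [-2.95, 2.95], [-0.29, 1.99], [-1.47, 1.44], [0.14, 2.54], [-1.03, 4.17], [0.13, 1.85], [-2.86, 2.86]. Speed limits (rad/s): [2.39, 2.39, 3.01, 3.01, 3.14, 3.14, 3.14].

INTERFACE

Orientations are given as a unit quaternion [w, x, y, z].
In Python, from cell import bot gives the robot as it stands.
- The arm moves only by the shell command python3 -m creep 'ROWS'. ROWS is JSON, a list of rows, each an object of numbers: "hand": the opening, from -1 (shut) to 1 (fully open), so that 0 is half open; "dx", "dy", "dz": the shift along the tool's x, y, z in cm; "wx", "wy", "wz": the turn, a rotation vector about the tool's x, y, z in rad. In form: [{"hand": .., "dx": .., "dy": .., "dz": .., "wx": .., "wy": .., "wz": ..}, ...]. A call has 1 to 8 rows; each row is the pose to reach, as a shift and turn from the pose commanded when the call began, along the tool's axes at that moment; what a row does not reach only later rows make up. A row lasts 1/8 s, in which the tool goes at most 62.5 mm and 10.7 degrees, less where a joint would pass 70% of its speed; a pose out of reach is approached as far as the arm can. A call with a gripper value outside its range is refused whole. The fingers move at their own pace and stop on an object; the grip force is fixed at half the most. Time passes only in rows, so rows that repeat a pose let the fingers close. It gives the time, the measured TCP pose, the force and the opening at its end, in the units of the state.
- bot.observe(): the state, without advancing time (a new reading comes with each control period).
- bot.get_image(name): name is "side" or "top" or "wrist"; returns a dict with "image" (420x560x3 uint8, red, green, blue), "range_z" (420x560 float32, m along the optical axis (not along the pixel's ray), 0 where there is no reading), "fov_y" (degrees; the focal length in pixels is half the picture's height over the tangent of half this angle, whatever the lens; pixels are square), "cx", "cy" (the principal point, pixels), "cam_to_world" (4x4, takes a point from camera to world coordinates). Camera axes: x right, y down, z forward; pixel columns grow to the right and rows downward; lengths in m; the calibration is good to about 2 mm. A picture is of the moment at which its call begins.
- bot.job_done(): hands the job in, once; it reports no verdict.
The state is a dict: "time_s": time; "qpos": joint angles; "qd": joint speeds; "joint_torque": joint torques, N m; "position": TCP position; "ee_rot": TCP orientation; "contact_force": force on the tool from outside, world axes, zero at the start; "torque": the same for the moment, N m; "opening": finger opening in m.
Only numpy, scipy, OpenCV 4.12 (cv2) and the standard library are available. Lean on these libraries where they do the work, as an engineer would, in place of code of your own. Each camera call takes 0.05 s, during which the arm holds its last target. There are 200 camera calls.

TASK

Stand the largest check weight upright in the upper end of the sloped feed chute, setting it down gently, and let go of it. Then push it down the chute until it is firmly against the sprung escapement stop: feel the stop give a little, but do not press it right in, where it would trip. Back off so that the weight is left standing against the stop; never topple it, and leave the other weights and bench things where they are.

Things in the scene. Friction and masses are not known exactly. Their poses are not given: they have to be found in the camera images.
- weight_center (a point): Centre (half-way up, on the axis) of the largest check weight: round, upright, plain steel, 42 mm diameter, 66 mm high, 500 g; about the lower 40 mm is a straight cylinder, above it a waist and a narrower knob. This point is 33 mm above its foot. Its z axis is the weight's own axis, upwards.
- chute_trough: Sloped trough of the feed chute, 250 mm long, fixed on a stand. Origin on the running surface, mid-width, mid-length. x points down the slope, y across, z square to the surface (up, 10 degrees off vertical). Surface from x = -125 mm (upper, loading end) to +125. Side walls 3 mm thick, tops 12 mm above the surface, 48 mm apart inside, flaring from x = -40 mm to 64 mm over all at the upper end.
- load_place (a point): Loading place of the weight: on the running surface, mid-width, at x = -75 mm in the trough's frame (same axes); 30 mm either way along x counts. The weight stays where it is put on the rubber lining (friction 0.5 to 0.7) and takes about 2 N of push to slide.
- lower_end (a point): Lower end of the trough: on the running surface, mid-width, at x = +125 mm (same axes). Uphill of it a dark carriage, clamped in the trough, carries the stop. It is set anew for each job: the free face of the stop is 35 to 75 mm uphill of this point (x = +50 to +90 mm); just where is not measured: find it by feel or sight.
- stop (a joint): Travel of the sprung escapement stop down the slope, m: 0 free, grows as pressed. A steel plate 42 mm wide, 2 to 36 mm above the running surface, square across the trough. Spring 4 N/mm, no preload, damped 200 N per m/s: press slowly, at 10 to 30 mm/s, by at least 1 mm (4 N); it trips at 4 mm (16 N). Eased off slowly, it follows the weight back a few mm and stays in touch.
- medium_weight: 200 g check weight, 31 mm diameter, 49 mm high; origin under its foot. Bystander.
- small_weight: 100 g check weight, 24 mm diameter, 39 mm high; origin under its foot. Bystander.
- tiny_weight: 50 g check weight, 20 mm diameter, 30 mm high; origin under its foot. Bystander.
- tape_roll: Roll of black tape lying flat, 58 mm across, 19 mm high; origin under its middle. Bystander.
- rubber_stamp: Hand stamp standing, 26x48x68 mm; origin under its middle. Bystander.
- pocket_calculator: Desk calculator lying flat, 122x68x13 mm; origin under its middle. Bystander.
- open_spanner: Spanner lying flat, 154 mm long, 7 mm high, far back; origin under its middle. Bystander.
Things that resemble listed ones, but are neither listed nor needed, are in the scene too. What is shaped like the part that bears weight_center but blue, orange or red is not meant.

How it is judged:
By the outcome, as a careful person would: the job done as asked, in the order asked, and still so for the second after the job is handed in, with the robot touching nothing.
It also fails if it takes over 64 s, if anything falls off the work surface, if the arm or the gripper's body presses on something with over 40 N, if the wrist force passes 120 N, or if a joint passes its speed limit or range.

## Working session

There is one attempt and no reset: what is moved stays moved. The work goes in short steps, Python scripts to look and compute and a shell command to move; the robot and the scene stay as the last step left them, time stands still between calls to the robot, and variables do not carry over. Pictures are saved under pics/ and viewed, about 8 in all and at most 12, crops included, and the job is handed in when it is done.

```bash
mkdir -p pics; cat > h.py <<'E'
import numpy as np, cv2
from cell import bot
def grab(n,f=None):
    d=bot.get_image(n)
    if f: cv2.imwrite(f'pics/{f}.png',cv2.cvtColor(d['image'],cv2.COLOR_RGB2BGR))
    np.savez(f'/tmp/{f or n}.npz',**d); return d
def foc(d): return d['image'].shape[0]/2/np.tan(np.radians(float(d['fov_y']))/2)
def ray(d,u,v):
    T=np.array(d['cam_to_world']); r=np.array([(u-d['cx'])/foc(d),(v-d['cy'])/foc(d),1.]); return T[:3,3],T[:3,:3]@r
def plane(d,u,v,z):
    o,r=ray(d,u,v); return o+r*(z-o[2])/r[2]
def cloud(d):
    h,w=d['range_z'].shape; u,v=np.meshgrid(np.arange(w),np.arange(h)); z=d['range_z']; f=foc(d)
    P=np.stack([(u-d['cx'])/f*z,(v-d['cy'])/f*z,z],-1); T=np.array(d['cam_to_world'])
    return P@T[:3,:3].T+T[:3,3]
E
python3 - <<'E'
from h import *
for n in('top','side'):
    d=grab(n,n+'0'); print(n,d['cam_to_world'],d['fov_y'],d['cx'],d['cy'])
print(bot.observe())
a=np.vstack  # both in one
E
ls
```

```text
top [[-0.02174044 -0.98582416  0.16636731  0.41450954]
 [-0.99969634  0.02336675  0.00782407  0.17444614]
 [-0.01160062 -0.16614669 -0.98603281  1.08489491]
 [ 0.          0.          0.          1.        ]] 49.82797678832753 278.34310807445144 212.42621401126456
side [[-0.95513118 -0.10123302  0.27834564  0.34426117]
 [-0.29612823  0.34448199 -0.89086487  1.03943439]
 [-0.00570012 -0.93331883 -0.35900345  0.39853376]
 [ 0.          0.          0.          1.        ]] 53.99262718213584 278.90368054573884 217.50365055262282
{'time_s': 0.1, 'qpos': array([ 1.20278167,  0.41181099, -0.01276508,  1.59694867,  0.00558086,
        1.13428629, -0.08221988]), 'qd': array([ 0.00105295, -0.00185774, -0.00022744, -0.00109669,  0.00143176,
        0.00017322, -0.00135585]), 'joint_torque': array([ 3.27744136e-03, -6.01835418e+01,  6.84556179e-01, -3.00089729e+01,
        1.40322393e-02,  6.45264663e-03,  8.49934258e-05]), 'position': array([ 0.18445086, -0.59667422,  0.20974723]), 'ee_rot': array([ 0.56865888,  0.41998625,  0.56949106, -0.41942647]), 'contact_force': array([-0.33160305, -0.45088193, -0.10685858]), 'torque': array([-0.01546599, -0.01984882,  0.02583146]), 'opening': 0.08521436820468789}
h.py
pics
```

View pics/top0.png

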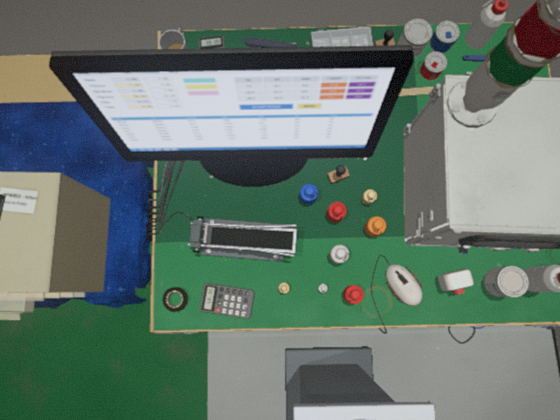

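View pics/side0.png

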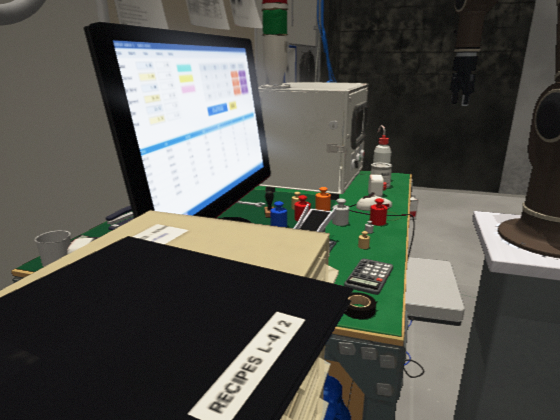

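Top view: the plain steel weight is at about (340,253) and the chute at u 192–298, v 218–260. The side view shows the chute only partly, behind the boxes. Next I'll measure with depth.

```bash
python3 - <<'E'
from h import *
d=dict(np.load('/tmp/top0.npz')); C=cloud(d); im=d['image']
for n,(u,v) in dict(table=(320,270),steel=(340,250),small=(284,287),tiny=(323,287),med=(370,195),red=(353,294),orange=(376,225),red2=(337,210),edge=(300,325),mon_bot=(250,157),monL=(120,160)).items(): print(n,C[v,u].round(3))
for v in (226,238,250):
    print(v,[(u,*C[v,u].round(3)) for u in range(188,304,6)])
# tall steel weight top blob
m=(C[...,2]>.015)&(C[...,2]<.09); sub=np.zeros_like(m); sub[235:270,322:358]=1
P=C[m&sub]; print('steel',P.min(0),P.max(0),P[P[:,2]>.055].mean(0))
c=cv2.resize(cv2.cvtColor(im[180:310,180:380],cv2.COLOR_RGB2BGR),None,fx=4,fy=4,interpolation=cv2.INTER_CUBIC); cv2.imwrite('pics/crop.png',c)
E
```

```text
table [ 0.456  0.087 -0.001]
steel [0.498 0.045 0.062]
small [0.418 0.174 0.039]
tiny [0.416 0.084 0.03 ]
med [ 0.626 -0.032  0.048]
red [0.399 0.021 0.063]
orange [ 0.553 -0.039  0.061]
red2 [0.589 0.048 0.066]
edge [0.33  0.138 0.001]
mon_bot [0.707 0.243 0.107]
monL [ 0.754  0.593 -0.048]
226 [(188, np.float64(0.569), np.float64(0.402), np.float64(0.003)), (194, np.float64(0.561), np.float64(0.377), np.float64(0.057)), (200, np.float64(0.559), np.float64(0.362), np.float64(0.065)), (206, np.float64(0.559), np.float64(0.348), np.float64(0.068)), (212, np.float64(0.563), np.float64(0.339), np.float64(0.036)), (218, np.float64(0.563), np.float64(0.325), np.float64(0.034)), (224, np.float64(0.562), np.float64(0.311), np.float64(0.038)), (230, np.float64(0.561), np.float64(0.296), np.float64(0.043)), (236, np.float64(0.559), np.float64(0.281), np.float64(0.052)), (242, np.float64(0.559), np.float64(0.267), np.float64(0.056)), (248, np.float64(0.557), np.float64(0.253), np.float64(0.062)), (254, np.float64(0.557), np.float64(0.239), np.float64(0.065)), (260, np.float64(0.556), np.float6
[... 2443 characters left out ...]
float64(0.006)), (254, np.float64(0.507), np.float64(0.243), np.float64(0.011)), (260, np.float64(0.502), np.float64(0.226), np.float64(0.066)), (266, np.float64(0.501), np.float64(0.212), np.float64(0.069)), (272, np.float64(0.501), np.float64(0.199), np.float64(0.061)), (278, np.float64(0.501), np.float64(0.185), np.float64(0.063)), (284, np.float64(0.5), np.float64(0.172), np.float64(0.064)), (290, np.float64(0.5), np.float64(0.158), np.float64(0.068)), (296, np.float64(0.505), np.float64(0.143), np.float64(-0.001)), (302, np.float64(0.504), np.float64(0.129), np.float64(0.004))]
steel [0.470363   0.02285589 0.01518242] [0.51104913 0.06463801 0.06823871] [0.49143853 0.04447847 0.06404959]
```

View pics/crop.png

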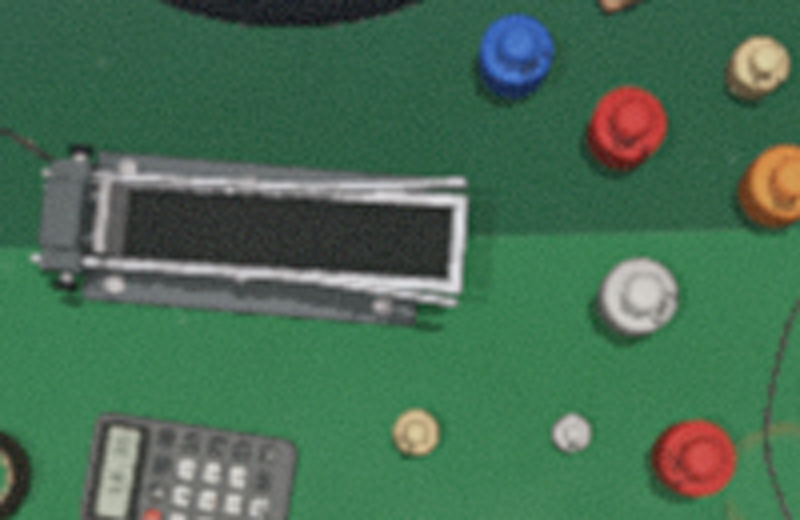

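The crop shows the stop plate at the left end, face at about crop (112,218). The upper, flared end is on the right at about crop (460,240). The steel weight is at crop (640,295).

```bash
cat > geo.py <<'E'
from h import *
from scipy.spatial.transform import Rotation as R
d=dict(np.load('/tmp/top0.npz')); C=cloud(d); hsv=cv2.cvtColor(d['image'],cv2.COLOR_RGB2HSV)
m=np.zeros(hsv.shape[:2],bool); m[224:250,213:291]=1; m&=(hsv[...,2]<70)
P=C[m]; A=np.c_[P[:,:2],np.ones(len(P))]
if __name__=='__main__':
    k,_,_,_=np.linalg.lstsq(A,P[:,2],rcond=None); print('plane',k,'slope deg',np.degrees(np.arctan(np.hypot(*k[:2]))),'dir',np.degrees(np.arctan2(-k[1],-k[0])),len(P))
    o=[]
    for u in range(214,290,3):
        vs=np.where(m[:,u])[0]
        for v in (vs.min(),vs.max()):pass
        w=[]
        for v in (vs.min()-.5,vs.max()+.5):
            c,r=ray(d,u,v); t=(k[2]+k[:2]@c[:2]-c[2])/(r[2]-k[:2]@r[:2]); w.append(c+r*t)
        o.append(np.r_[(w[0]+w[1])/2,w[0][0]-w[1][0]]); print(u,o[-1].round(4))
    o=np.array(o); f=np.polyfit(o[:,1],o[:,0],1); print('line x=',f,'yaw of downhill',90-np.degrees(np.arctan(f[0])))
    q=R.from_quat(bot.observe()['ee_rot'],scalar_first=True).as_matrix(); print(q.round(3))
    # obstacles high near path
    for y in np.arange(-.6,.45,.1):
        s=(abs(C[...,1]-y)<.05)&(C[...,0]>.3)&(C[...,0]<.68)&(C[...,2]>.05)&(C[...,2]<.9)
        if s.any():
            S=C[s]; print('y',round(y,1),'zmax',S[:,2].max().round(2),'x<.55 zmax',S[S[:,0]<.55][:,2].max(initial=0).round(2), 'x of tall>.15', S[S[:,2]>.15][:,0].min(initial=9).round(2))
E
python3 geo.py
```

```text
plane [-2.80274787  0.02752653  1.53663775] slope deg 70.3648450746228 dir -0.5626989809829329 1311
214 [0.5435 0.3363 0.0227 0.0573]
217 [0.5433 0.3291 0.0231 0.0572]
220 [0.5415 0.3214 0.0277 0.0602]
223 [0.5413 0.3143 0.0281 0.0601]
226 [0.5411 0.3071 0.0285 0.0601]
229 [0.5388 0.2993 0.0347 0.0559]
232 [0.5386 0.2923 0.0351 0.0558]
235 [0.5369 0.2848 0.0396 0.0587]
238 [0.5367 0.2778 0.04   0.0587]
241 [0.5365 0.2707 0.0404 0.0586]
244 [0.5363 0.2637 0.0407 0.0585]
247 [0.5341 0.2563 0.0467 0.0545]
250 [0.5339 0.2493 0.0471 0.0544]
253 [0.5323 0.2421 0.0515 0.0573]
256 [0.532  0.2352 0.0519 0.0572]
259 [0.5318 0.2283 0.0523 0.0571]
262 [0.5283 0.221  0.0621 0.056 ]
265 [0.5295 0.2143 0.0585 0.0531]
268 [0.5279 0.2073 0.0628 0.0559]
271 [0.5277 0.2005 0.0632 0.0558]
274 [0.5275 0.1937 0.0636 0.0558]
277 [0.5273 0.1869 0.0639 0.0557]
280 [0.5252 0.1801 0.0696 0.0519]
283 [0.5236 0.1733 0.0739 0.0546]
286 [0.5234 0.1666 0.0742 0.0545]
289 [0.5232 0.1599 0.0746 0.0545]
line x= [0.11847743 0.503948  ] yaw of downhill 83.24324023526215
[[-0.     0.955  0.295]
 [ 0.001  0.295 -0.955]
 [-1.    -0.    -0.001]]
y -0.4 zmax 0.17 x<.55 zmax 0.17 x of tall>.15 0.48
y -0.3 zmax 0.32 x<.55 zmax 0.32 x of tall>.15 0.48
y -0.2 zmax 0.33 x<.55 zmax 0.33 x of tall>.15 0.49
y -0.1 zmax 0.32 x<.55 zmax 0.32 x of tall>.15 0.51
y -0.0 zmax 0.07 x<.55 zmax 0.07 x of tall>.15 9.0
y 0.1 zmax 0.08 x<.55 zmax 0.07 x of tall>.15 9.0
y 0.2 zmax 0.08 x<.55 zmax 0.08 x of tall>.15 9.0
y 0.3 zmax 0.07 x<.55 zmax 0.07 x of tall>.15 9.0
y 0.4 zmax 0.07 x<.55 zmax 0.07 x of tall>.15 9.0
```

```bash
python3 -m creep '[{"hand":1,"dx":-4,"dy":3,"dz":-3,"wx":-0.12},{"hand":1,"dx":-8,"dy":7,"dz":-8,"wx":-0.27},{"hand":1,"dx":-11,"dy":11,"dz":-12,"wx":-0.42},{"hand":1,"dx":-13,"dy":15,"dz":-17,"wx":-0.57},{"hand":1,"dx":-13,"dy":19,"dz":-22,"wx":-0.73},{"hand":1,"dx":-13,"dy":22,"dz":-26,"wx":-0.89},{"hand":1,"dx":-13,"dy":25.5,"dz":-30,"wx":-1.05},{"hand":1,"dx":-13,"dy":28.5,"dz":-33,"wx":-1.2}]'
python3 - <<'E'
from h import *
from scipy.spatial.transform import Rotation as R
s=bot.observe(); print(s['position'],s['qpos'].round(2)); print(R.from_quat(s['ee_rot'],scalar_first=True).as_matrix().round(3))
d=dict(np.load('/tmp/top0.npz')); C=cloud(d)
P=C[230:246,215:288].reshape(-1,3); y=np.median(C[230:246,215:288,1],0); z=np.median(C[230:246,215:288,2],0); print(np.polyfit(y,z,1))
# wall tops: bright low-sat pixels edges rows, at columns
g=cv2.cvtColor(d['image'],cv2.COLOR_RGB2GRAY)
for u in (215,230,245,255,270,285): print(u,g[216:262,u].tolist())
E
```

```text
[ 0.18445086 -0.59667422  0.20974723] [ 1.2   0.41 -0.01  1.6   0.01  1.13 -0.08]
[[-0.     0.955  0.295]
 [ 0.001  0.295 -0.955]
 [-1.    -0.    -0.001]]
[-0.17417526  0.09387671]
215 [73, 73, 77, 107, 107, 105, 103, 144, 193, 147, 118, 71, 46, 51, 50, 51, 51, 51, 51, 49, 49, 52, 51, 49, 50, 49, 39, 49, 75, 155, 197, 129, 73, 73, 78, 100, 112, 117, 107, 95, 92, 99, 97, 104, 100, 104]
230 [83, 74, 78, 85, 105, 116, 115, 110, 152, 197, 154, 127, 86, 44, 48, 50, 54, 47, 47, 51, 45, 50, 51, 41, 51, 50, 50, 47, 47, 90, 168, 198, 137, 69, 73, 74, 87, 110, 117, 114, 102, 88, 100, 104, 104, 103]
245 [83, 72, 81, 75, 81, 94, 114, 113, 114, 157, 191, 155, 98, 58, 47, 48, 54, 45, 51, 48, 48, 56, 54, 46, 45, 52, 53, 52, 48, 46, 92, 169, 199, 140, 70, 77, 74, 78, 87, 114, 119, 108, 95, 101, 104, 103]
255 [76, 77, 76, 80, 73, 86, 103, 117, 114, 136, 166, 141, 127, 81, 45, 51, 55, 47, 44, 47, 55, 50, 58, 46, 52, 47, 57, 50, 48, 51, 45, 93, 166, 197, 135, 75, 76, 74, 75, 90, 115, 119, 106, 84, 95, 101]
270 [78, 79, 77, 73, 77, 79, 81, 91, 117, 159, 198, 146, 158, 180, 115, 45, 46, 49, 48, 43, 51, 56, 51, 49, 50, 55, 48, 53, 46, 45, 47, 50, 121, 195, 213, 204, 136, 75, 71, 78, 77, 77, 94, 109, 93, 98]
285 [74, 77, 75, 76, 80, 75, 77, 74, 113, 162, 161, 112, 149, 202, 177, 96, 45, 48, 49, 51, 45, 45, 42, 44, 53, 47, 45, 48, 50, 49, 43, 42, 54, 121, 196, 206, 138, 137, 172, 118, 60, 62, 72, 89, 74, 65]schema error: expected keys hand, dx, dy, dz, wx, wy, wz
```

```bash
python3 -m creep '[{"hand":1,"dx":-4,"dy":3,"dz":-3,"wx":-0.12,"wy":0,"wz":0},{"hand":1,"dx":-8,"dy":7,"dz":-8,"wx":-0.27,"wy":0,"wz":0},{"hand":1,"dx":-11,"dy":11,"dz":-12,"wx":-0.42,"wy":0,"wz":0},{"hand":1,"dx":-13,"dy":15,"dz":-17,"wx":-0.57,"wy":0,"wz":0},{"hand":1,"dx":-13,"dy":19,"dz":-22,"wx":-0.73,"wy":0,"wz":0},{"hand":1,"dx":-13,"dy":22,"dz":-26,"wx":-0.89,"wy":0,"wz":0},{"hand":1,"dx":-13,"dy":25.5,"dz":-30,"wx":-1.05,"wy":0,"wz":0},{"hand":1,"dx":-13,"dy":28.5,"dz":-33,"wx":-1.2,"wy":0,"wz":0}]'
cat >> h.py <<'E'
from scipy.spatial.transform import Rotation as R
def pose():
    s=bot.observe(); return s['position'],R.from_quat(s['ee_rot'],scalar_first=True).as_matrix(),s
E
python3 - <<'E'
from h import *
p,M,s=pose(); print(p,s['qpos'].round(2)); print(M.round(3), 'to (.491,.044,.22):',(M.T@(np.array([.491,.044,.22])-p)*100).round(1))
d=dict(np.load('/tmp/top0.npz'))
L=[]
for u,a,b in ((215,224,245.8),(230,225,246.8),(245,226,247.9),(255,226.2,248.8)):
    w=[]
    for v in (a,b):
        c,r=ray(d,u,v); t=(.0939+.0125-.1742*c[1]-c[2])/(r[2]+.1742*r[1]); w.append(c+t*r)
    print(u,w[0].round(4),w[1].round(4),((w[0]+w[1])/2).round(4)); L.append((w[0]+w[1])/2)
L=np.array(L); f=np.polyfit(L[:,1],L[:,0],1); print(f,np.degrees(np.arctan(f[0])))
for u in (207,208,209,298,297): print(u,plane(d,u,235,.068))
E
```

```text
time_s: 1.1
position: [0.3599, -0.195, 0.3406]
ee_rot: [0.707, 0.022, 0.707, -0.023]
contact_force: [2.0, -0.9, 1.0]
opening: 0.0855
[ 0.35985336 -0.19502569  0.34063809] [ 0.84 -0.04 -0.44  1.84 -0.02  1.33  0.34]
[[ 0.     0.064  0.998]
 [-0.001  0.998 -0.064]
 [-1.    -0.001  0.   ]] to (.491,.044,.22): [12.1 24.7 11.6]
215 [0.5656 0.33   0.0489] [0.515  0.33   0.0489] [0.5403 0.33   0.0489]
230 [0.5616 0.2945 0.0551] [0.5113 0.2947 0.0551] [0.5364 0.2946 0.0551]
245 [0.5576 0.2595 0.0612] [0.5075 0.26   0.0611] [0.5325 0.2597 0.0612]
255 [0.556  0.2364 0.0652] [0.5045 0.2371 0.0651] [0.5303 0.2367 0.0652]
[0.10796424 0.5046136 ] 6.1620272222917665
207 [0.53805013 0.34528552 0.068     ]
208 [0.53799767 0.34301567 0.068     ]
209 [0.53794521 0.34074593 0.068     ]
298 [0.53328732 0.13920815 0.068     ]
297 [0.53333954 0.14146748 0.068     ]
```

```bash
python3 -m creep '[{"hand":1,"dx":0,"dy":4,"dz":1.5,"wx":0.01,"wy":0,"wz":0},{"hand":1,"dx":0,"dy":9,"dz":3.5,"wx":0.02,"wy":0,"wz":0},{"hand":1,"dx":2,"dy":14,"dz":6,"wx":0.03,"wy":0,"wz":0},{"hand":0.7,"dx":5,"dy":18,"dz":8,"wx":0.044,"wy":0,"wz":0},{"hand":0.7,"dx":8.5,"dy":22,"dz":10,"wx":0.044,"wy":0,"wz":0},{"hand":0.7,"dx":12,"dy":24.7,"dz":11.6,"wx":0.044,"wy":0,"wz":0},{"hand":0.7,"dx":12,"dy":24.7,"dz":11.6,"wx":0.044,"wy":0,"wz":0}]'
python3 - <<'E'
from h import *
d=grab('wrist','w1'); C=cloud(d)
p,M,s=pose(); print(p,M.round(3))
m=(C[...,2]>.055)&(C[...,2]<.075)&(np.hypot(C[...,0]-.49,C[...,1]-.044)<.03)
print(m.sum(),C[m].mean(0) if m.any() else '',C[m].min(0),C[m].max(0))
m=(C[...,2]>.01)&(C[...,2]<.075)&(np.hypot(C[...,0]-.49,C[...,1]-.044)<.032); print(C[m].min(0),C[m].max(0))
E
```

```text
time_s: 1.98
position: [0.4913, 0.0425, 0.2177]
ee_rot: [0.704, 0.04, 0.708, -0.039]
contact_force: [-0.4, -1.1, 0.4]
opening: 0.0724
[0.49174206 0.04118949 0.21920927] [[-0.003  0.112  0.994]
 [ 0.001  0.994 -0.112]
 [-1.     0.    -0.004]]
374 [0.49214287 0.04611613 0.06511651] [0.48090798 0.03405425 0.06011119] [0.50352099 0.05671795 0.067773  ]
[0.47119165 0.0244958  0.01030368] [0.51223766 0.06624109 0.067773  ]
```

View pics/w1.png

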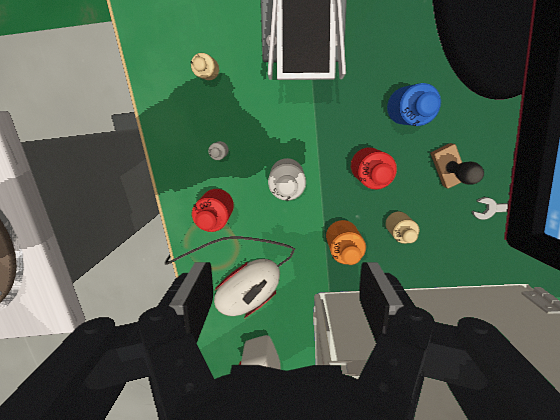

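The wrist view shows the steel weight at (286,178), with a clear gap for the fingers on both sides and the chute's upper end at (305,75). Descending now.

```bash
python3 -m creep '[{"hand":0.7,"dx":3,"dy":0.15,"dz":0.1,"wx":0,"wy":0,"wz":0},{"hand":0.7,"dx":7,"dy":0.15,"dz":0.1,"wx":0,"wy":0,"wz":0},{"hand":0.7,"dx":11,"dy":0.15,"dz":0.1,"wx":0,"wy":0,"wz":0},{"hand":0.7,"dx":14,"dy":0.15,"dz":0.1,"wx":0,"wy":0,"wz":0},{"hand":0.7,"dx":17,"dy":0.15,"dz":0.1,"wx":0,"wy":0,"wz":0},{"hand":0.7,"dx":19.5,"dy":0.15,"dz":0.1,"wx":0,"wy":0,"wz":0},{"hand":0.7,"dx":20.8,"dy":0.15,"dz":0.1,"wx":0,"wy":0,"wz":0},{"hand":0.7,"dx":20.8,"dy":0.15,"dz":0.1,"wx":0,"wy":0,"wz":0}]'
python3 -c "
from h import *
p,M,s=pose();print(p,M.round(3),s['contact_force'])"
```

```text
time_s: 3.02
position: [0.4939, 0.041, 0.0127]
ee_rot: [0.706, 0.041, 0.706, -0.041]
contact_force: [-0.6, -1.5, 1.4]
opening: 0.0728
[0.49385518 0.04103521 0.01272176] [[-0.     0.116  0.993]
 [-0.001  0.993 -0.116]
 [-1.    -0.001 -0.   ]] [-0.61286568 -1.46917549  1.40909001]
```

```bash
python3 -m creep '[{"hand":0.7,"dx":0,"dy":0.4,"dz":-0.2,"wx":0,"wy":0,"wz":0},{"hand":0.7,"dx":0,"dy":0.4,"dz":-0.2,"wx":0,"wy":0,"wz":0},{"hand":-0.3,"dx":0,"dy":0.4,"dz":-0.2,"wx":0,"wy":0,"wz":0},{"hand":-0.6,"dx":0,"dy":0.4,"dz":-0.2,"wx":0,"wy":0,"wz":0},{"hand":-0.6,"dx":0,"dy":0.4,"dz":-0.2,"wx":0,"wy":0,"wz":0},{"hand":-0.6,"dx":0,"dy":0.4,"dz":-0.2,"wx":0,"wy":0,"wz":0},{"hand":-0.6,"dx":0,"dy":0.4,"dz":-0.2,"wx":0,"wy":0,"wz":0}]'
python3 -c "
from h import *
p,M,s=pose();print(p,M.round(3),s['contact_force'])"
```

```text
time_s: 3.9
position: [0.4922, 0.0461, 0.0132]
ee_rot: [0.706, 0.04, 0.706, -0.041]
contact_force: [-2.8, 0.1, 9.5]
opening: 0.0391
[0.49222721 0.0460958  0.01316523] [[ 0.     0.115  0.993]
 [-0.001  0.993 -0.115]
 [-1.    -0.     0.   ]] [-2.8483426   0.09314096  9.52994563]
```

```bash
python3 -m creep '[{"hand":-0.6,"dx":-0.5,"dy":0,"dz":0,"wx":0,"wy":0,"wz":0},{"hand":-0.6,"dx":-1.5,"dy":0,"dz":0,"wx":0,"wy":0,"wz":0},{"hand":-0.6,"dx":-3,"dy":0,"dz":0,"wx":0,"wy":0,"wz":0},{"hand":-0.6,"dx":-3,"dy":0,"dz":0,"wx":0,"wy":0,"wz":0},{"hand":-0.6,"dx":-3,"dy":0,"dz":0,"wx":0,"wy":0,"wz":0}]'
python3 - <<'E'
from h import *
p,M,s=pose();print(p,s['contact_force'],s['opening'])
a=grab('side','s1'); b=grab('wrist','w2')
c=cv2.resize(a['image'][180:240,300:400],None,fx=5,fy=5)[:, :, ::-1]; w=b['image'][60:420,:, ::-1]
e=cv2.resize(w,(560,360))
o=np.zeros((600,800,3),np.uint8); o[:300,:500]=c; cv2.imwrite('pics/s1c.png',np.ascontiguousarray(o[:300,:500])); 
E
```

```text
time_s: 4.53
position: [0.4923, 0.0458, 0.0426]
ee_rot: [0.706, 0.041, 0.706, -0.041]
contact_force: [0.4, -0.2, -4.8]
opening: 0.0391
[0.4922694  0.04582923 0.0425858 ] [ 0.37273198 -0.20273819 -4.75971044] 0.03905641887197618
```

View pics/s1c.png

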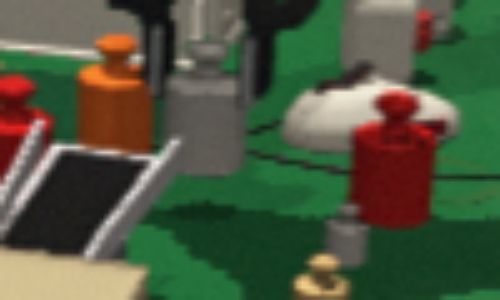

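View pics/w2.png

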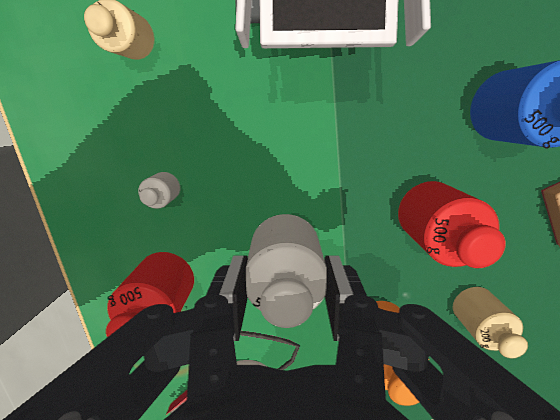

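The weight is held upright between the pads, in the side crop at about (205,120), with the other weights undisturbed. In the wrist view the chute lip spans u 262–395 at v≈42. I'll check the lip centre from that, then carry.

```bash
python3 - <<'E'
from h import *
d=dict(np.load('/tmp/w2.npz')); C=cloud(d); g=d['image']
for u in (240,262,270,300,330,360,390,396,420): print(u,C[42,u].round(4),C[10,u].round(4))
for u,v in ((262,45),(396,45)): print(plane(d,u,v,.069))
E
python3 -m creep '[{"hand":-0.6,"dx":-4,"dy":0,"dz":0,"wx":0,"wy":0,"wz":0},{"hand":-0.6,"dx":-8,"dy":1,"dz":0.2,"wx":0,"wy":0,"wz":-0.03},{"hand":-0.6,"dx":-8.5,"dy":4,"dz":0.5,"wx":0,"wy":0,"wz":-0.07},{"hand":-0.6,"dx":-8.5,"dy":7,"dz":0.8,"wx":0,"wy":0,"wz":-0.1},{"hand":-0.6,"dx":-8.5,"dy":10,"dz":1.1,"wx":0,"wy":0,"wz":-0.13},{"hand":-0.6,"dx":-8.5,"dy":13,"dz":1.4,"wx":0,"wy":0,"wz":-0.16},{"hand":-0.6,"dx":-8.2,"dy":14.8,"dz":1.6,"wx":0,"wy":0,"wz":-0.1745},{"hand":-0.6,"dx":-8.2,"dy":14.8,"dz":1.6,"wx":0,"wy":0,"wz":-0.1745}]'
python3 - <<'E'
from h import *
d=grab('wrist','w3'); C=cloud(d); p,M,s=pose(); print(p,M.round(3),s['contact_force'])
E
```

```text
240 [0.4871 0.1516 0.0706] [0.4899 0.1594 0.0813]
262 [0.4957 0.1506 0.0706] [0.4971 0.162  0.0685]
270 [0.4988 0.1502 0.0704] [0.5002 0.1621 0.0667]
300 [0.5105 0.149  0.0697] [0.5117 0.1603 0.0685]
330 [0.5222 0.1475 0.0703] [0.5234 0.1591 0.0678]
360 [0.5341 0.1463 0.0695] [0.5351 0.1579 0.0671]
390 [0.5456 0.1448 0.0704] [0.5465 0.1563 0.0681]
396 [0.5713 0.1548 0.0011] [0.5489 0.1562 0.0677]
420 [0.5854 0.1532 0.0012] [0.5535 0.1525 0.0794]
[0.49545863 0.14982782 0.069     ]
[0.54839936 0.14368721 0.069     ]
time_s: 5.62
position: [0.5243, 0.1937, 0.1235]
ee_rot: [0.699, -0.022, 0.707, -0.1]
contact_force: [0.1, -0.4, -5.5]
opening: 0.0387
[0.52449455 0.19188466 0.1235794 ] [[-0.021  0.111  0.994]
 [-0.173  0.978 -0.113]
 [-0.985 -0.174 -0.002]] [-0.79664198 -0.32048585 -5.48938918]
```

View pics/w3.png

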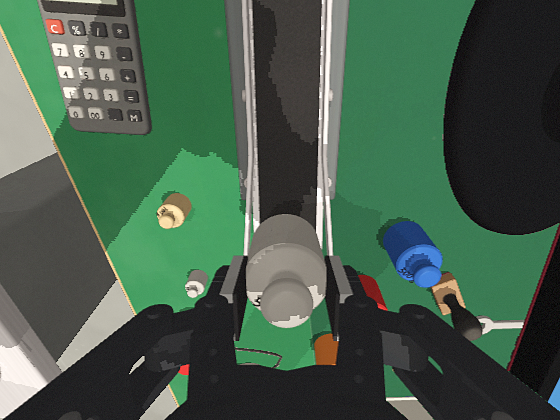

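The weight sits centred between the trough walls (u 247 and 325, weight 286) and the tilt is right. Lowering: quickly at first, then by feel.

```bash
python3 -m creep '[{"hand":-0.6,"dx":1,"dy":0.4,"dz":0.1,"wx":0,"wy":0,"wz":0},{"hand":-0.6,"dx":2,"dy":0.8,"dz":0.1,"wx":0,"wy":0,"wz":0},{"hand":-0.6,"dx":3,"dy":0.8,"dz":0.1,"wx":0,"wy":0,"wz":0},{"hand":-0.6,"dx":3.7,"dy":0.8,"dz":0.1,"wx":0,"wy":0,"wz":0},{"hand":-0.6,"dx":4.2,"dy":0.8,"dz":0.1,"wx":0,"wy":0,"wz":0},{"hand":-0.6,"dx":4.4,"dy":0.8,"dz":0.1,"wx":0,"wy":0,"wz":0},{"hand":-0.6,"dx":4.4,"dy":0.8,"dz":0.1,"wx":0,"wy":0,"wz":0}]'
python3 -c "
from h import *
p,M,s=pose();print(p,M.round(3),s['contact_force'], 'foot',p+M[:,0]*.013, 'surf',.0939-.1742*(p+M[:,0]*.013)[1])"
```

```text
time_s: 6.55
position: [0.5262, 0.1914, 0.0798]
ee_rot: [0.7, -0.021, 0.707, -0.102]
contact_force: [-0.5, 0.4, -5.3]
opening: 0.0388
[0.52622203 0.19139373 0.0798425 ] [[-0.02   0.113  0.993]
 [-0.172  0.978 -0.115]
 [-0.985 -0.174  0.   ]] [-0.5476909   0.43873464 -5.25449655] foot [0.52596504 0.1891523  0.06703977] surf 0.06094966921698791
```

```bash
python3 -m creep '[{"hand":-0.6,"dx":0.1,"dy":0,"dz":0,"wx":0,"wy":0,"wz":0},{"hand":-0.6,"dx":0.2,"dy":0,"dz":0,"wx":0,"wy":0,"wz":0},{"hand":-0.6,"dx":0.3,"dy":0,"dz":0,"wx":0,"wy":0,"wz":0},{"hand":-0.6,"dx":0.35,"dy":0,"dz":0,"wx":0,"wy":0,"wz":0},{"hand":-0.6,"dx":0.4,"dy":0,"dz":0,"wx":0,"wy":0,"wz":0},{"hand":-0.6,"dx":0.4,"dy":0,"dz":0,"wx":0,"wy":0,"wz":0}]'
```

```text
time_s: 7.3
position: [0.5261, 0.1907, 0.0758]
ee_rot: [0.7, -0.021, 0.707, -0.102]
contact_force: [0.5, 0.1, -3.7]
opening: 0.0389
```

```bash
python3 -m creep '[{"hand":-0.6,"dx":0.05,"dy":0,"dz":0,"wx":0,"wy":0,"wz":0},{"hand":-0.6,"dx":0.1,"dy":0,"dz":0,"wx":0,"wy":0,"wz":0},{"hand":-0.6,"dx":0.1,"dy":0,"dz":0,"wx":0,"wy":0,"wz":0}]'
```

```text
time_s: 7.68
position: [0.5261, 0.191, 0.0754]
ee_rot: [0.7, -0.021, 0.707, -0.102]
contact_force: [-2.2, 0.4, 3.5]
opening: 0.0391
```

Contact is felt: vertical force went from -5 N to +3.5 N. Releasing slowly.

```bash
python3 -m creep '[{"hand":0.0,"dx":-0.05,"dy":0,"dz":0,"wx":0,"wy":0,"wz":0},{"hand":0.1,"dx":-0.05,"dy":0,"dz":0,"wx":0,"wy":0,"wz":0},{"hand":0.2,"dx":-0.05,"dy":0,"dz":0,"wx":0,"wy":0,"wz":0},{"hand":0.35,"dx":-0.05,"dy":0,"dz":0,"wx":0,"wy":0,"wz":0},{"hand":0.5,"dx":-0.05,"dy":0,"dz":0,"wx":0,"wy":0,"wz":0},{"hand":0.5,"dx":-0.05,"dy":0,"dz":0,"wx":0,"wy":0,"wz":0}]'
python3 - <<'E'
from h import *
p,M,s=pose();print(p,s['contact_force'])
d=grab('wrist','w4')
E
```

```text
time_s: 8.43
position: [0.5261, 0.1906, 0.0753]
ee_rot: [0.7, -0.021, 0.707, -0.102]
contact_force: [0.3, -0.2, 0.1]
opening: 0.0643
[0.52608323 0.19056456 0.07531921] [ 0.26803132 -0.18474868  0.13382218]
```

View pics/w4.png

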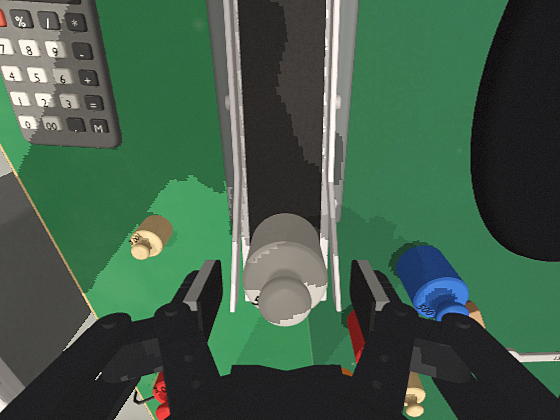

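The weight stands free in the flared end at (286,265), and the force is about zero. Next: rise, go uphill, shut the fingers, then come down behind it with the tips leading slightly for a low contact.

```bash
python3 -m creep '[{"hand":0.5,"dx":-1.5,"dy":0,"dz":0,"wx":0,"wy":0,"wz":0},{"hand":0.5,"dx":-4,"dy":0,"dz":0,"wx":0,"wy":0,"wz":0},{"hand":0.5,"dx":-7,"dy":0,"dz":0,"wx":0,"wy":0,"wz":0},{"hand":0.5,"dx":-8.5,"dy":0,"dz":0,"wx":0,"wy":0,"wz":0},{"hand":0.5,"dx":-8.5,"dy":-1.5,"dz":0,"wx":0,"wy":0,"wz":0.03},{"hand":0.0,"dx":-8.5,"dy":-4,"dz":0,"wx":0,"wy":0,"wz":0.06},{"hand":-1,"dx":-8.5,"dy":-5,"dz":0,"wx":0,"wy":0,"wz":0.1},{"hand":-1,"dx":-8.5,"dy":-5,"dz":0,"wx":0,"wy":0,"wz":0.1}]'
python3 -m creep '[{"hand":-1,"dx":0,"dy":0,"dz":0,"wx":0,"wy":0,"wz":0},{"hand":-1,"dx":0,"dy":0,"dz":0,"wx":0,"wy":0,"wz":0}]'
python3 - <<'E'
from h import *
p,M,s=pose();print(p,M.round(3),s['contact_force'],s['opening'])
d=np.array([.1074*.985,.979,-.174]);d/=np.linalg.norm(d)
n=np.cross(d,[1,-.108,0]);n/=np.linalg.norm(n); n*=np.sign(n[2])
# foot surface ref: touched foot point; target behind weight by 45mm, 13mm above
f=np.array([.526,.189,.0622]); t=f-.046*d+.013*n
print(d,n,t,(M.T@(t-p)*100).round(2),'d in tool',(M.T@d).round(3))
E
```

```text
time_s: 9.48
position: [0.5223, 0.1544, 0.168]
ee_rot: [0.704, 0.015, 0.707, -0.068]
contact_force: [0.2, 0.2, -0.7]
opening: 0.0095
time_s: 9.72
position: [0.5219, 0.1576, 0.1676]
ee_rot: [0.704, 0.014, 0.707, -0.066]
contact_force: [-0.6, 0.4, -0.6]
opening: -0.0001
[0.52191375 0.15756749 0.16764176] [[-0.009  0.113  0.994]
 [-0.074  0.991 -0.113]
 [-0.997 -0.074 -0.   ]] [-0.59883918  0.35733536 -0.5844283 ] -6.660978486178663e-05
[ 0.10579385  0.97904488 -0.17400798] [0.01868421 0.17300196 0.98474424] [0.52137638 0.14621296 0.08300604] [ 8.52 -0.5   0.08] d in tool [ 0.1    0.995 -0.006]
```

```bash
python3 -m creep '[{"hand":-1,"dx":1,"dy":-0.5,"dz":0.1,"wx":0,"wy":0,"wz":0},{"hand":-1,"dx":3,"dy":-0.5,"dz":0.1,"wx":0,"wy":0,"wz":0},{"hand":-1,"dx":5,"dy":-0.5,"dz":0.1,"wx":0,"wy":0,"wz":0},{"hand":-1,"dx":7,"dy":-0.5,"dz":0.1,"wx":0,"wy":0,"wz":0},{"hand":-1,"dx":8,"dy":-0.5,"dz":0.1,"wx":0,"wy":0,"wz":0},{"hand":-1,"dx":8.5,"dy":-0.5,"dz":0.1,"wx":0,"wy":0,"wz":0},{"hand":-1,"dx":8.5,"dy":-0.5,"dz":0.1,"wx":0,"wy":0,"wz":0}]'
python3 - <<'E'
from h import *
p,M,s=pose();print(p,M.round(3),s['contact_force'])
d=grab('wrist','w5')
E
```

```text
time_s: 10.6
position: [0.5219, 0.1451, 0.0833]
ee_rot: [0.704, 0.014, 0.707, -0.067]
contact_force: [-0.0, -0.0, 0.7]
opening: 0.0002
[0.52190474 0.14509602 0.08333113] [[-0.009  0.114  0.993]
 [-0.074  0.991 -0.115]
 [-0.997 -0.074  0.   ]] [-0.04745987 -0.00970968  0.65732251]
```

View pics/w5.png

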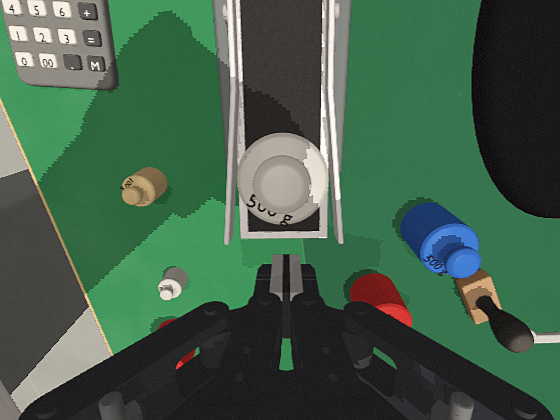

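The weight stands at (281,178), on the trough's midline. The shut fingertips are at (286,262), behind it. Pushing gently.

```bash
python3 -m creep '[{"hand":-1,"dx":0.05,"dy":0.4,"dz":-0.1,"wx":0,"wy":0,"wz":0},{"hand":-1,"dx":0.1,"dy":0.8,"dz":-0.15,"wx":0,"wy":0,"wz":0},{"hand":-1,"dx":0.11,"dy":1.1,"dz":-0.15,"wx":0,"wy":0,"wz":0},{"hand":-1,"dx":0.14,"dy":1.4,"dz":-0.15,"wx":0,"wy":0,"wz":0},{"hand":-1,"dx":0.17,"dy":1.7,"dz":-0.15,"wx":0,"wy":0,"wz":0},{"hand":-1,"dx":0.2,"dy":2,"dz":-0.15,"wx":0,"wy":0,"wz":0},{"hand":-1,"dx":0.23,"dy":2.3,"dz":-0.15,"wx":0,"wy":0,"wz":0},{"hand":-1,"dx":0.26,"dy":2.6,"dz":-0.15,"wx":0,"wy":0,"wz":0}]'
python3 -c "
from h import *
p,M,s=pose();print(p,s['contact_force'])"
```

```text
time_s: 11.65
position: [0.524, 0.1695, 0.0793]
ee_rot: [0.704, 0.014, 0.707, -0.068]
contact_force: [0.7, -4.6, 6.7]
opening: 0.0005
[0.52401909 0.16947484 0.07928826] [ 0.65707631 -4.60737843  6.67035083]
```

```bash
python3 - <<'E'
from h import *
d=grab('wrist','w6'); a=grab('side','s2')
p,M,s=pose();print(p,s['contact_force'],s['torque'])
o=np.zeros((560,800,3),np.uint8); o[:420,:560]=d['image'][...,::-1]
o[:420,:560]=d['image'][...,::-1]; c=cv2.resize(a['image'][190:250,270:350,::-1],(240,180)); o[:180,560:]=c
cv2.imwrite('pics/c6.png',o[:420])
E
```

```text
[0.52383752 0.17009764 0.0791507 ] [ 0.15159651 -3.02635036  5.26365797] [-0.72678679 -0.15936414  0.02588535]
```

View pics/c6.png

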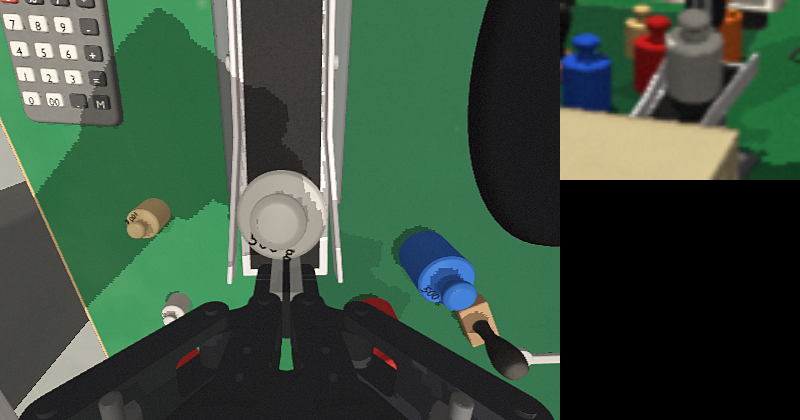

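The weight is still upright at (282,215), but there is an unexpected upward force of about 5 N. Backing off 3 mm to see where it comes from.

```bash
python3 -m creep '[{"hand":-1,"dx":-0.02,"dy":-0.2,"dz":0,"wx":0,"wy":0,"wz":0},{"hand":-1,"dx":-0.04,"dy":-0.4,"dz":0,"wx":0,"wy":0,"wz":0},{"hand":-1,"dx":-0.04,"dy":-0.4,"dz":0,"wx":0,"wy":0,"wz":0}]'; python3 -c "
from h import *
p,M,s=pose();print(p,s['contact_force'])"
```

```text
time_s: 12.12
position: [0.5226, 0.1669, 0.0793]
ee_rot: [0.704, 0.014, 0.707, -0.067]
contact_force: [-0.5, 0.4, -0.3]
opening: 0.0002
[0.52257552 0.16688578 0.07933601] [-0.50783326  0.36403474 -0.26136324]
```

The force vanished on backing off, so it was only drag between finger and weight. I'll make the contact lower and lean the tips further forward, so the push is at foot level.

```bash
python3 -m creep '[{"hand":-1,"dx":0,"dy":-0.3,"dz":0,"wx":0,"wy":0,"wz":0.05},{"hand":-1,"dx":0.3,"dy":-0.3,"dz":0,"wx":0,"wy":0,"wz":0.1},{"hand":-1,"dx":0.4,"dy":-0.3,"dz":0,"wx":0,"wy":0,"wz":0.1},{"hand":-1,"dx":0.4,"dy":-0.3,"dz":0,"wx":0,"wy":0,"wz":0.1}]'; cat > st.py <<'E'
from h import *
p,M,s=pose()
d=np.array([.1058,.9790,-.1740]); n=np.array([.0187,.1730,.9847]); o=np.array([.526,.189,.0622])
F=s['contact_force']; r=p-o
print('t',s['time_s'],'p',p.round(4),'along',((r@d)*1000-77).round(1),'h',(r@n*1000).round(1),'lat',(r@np.cross(n,d)*1000).round(1),'Fd',(F@d).round(2),'Fn',(F@n).round(2),'d tool',(M.T@d).round(3))
E
python3 st.py
```

```text
time_s: 12.62
position: [0.5224, 0.1639, 0.0758]
ee_rot: [0.706, 0.049, 0.705, -0.032]
contact_force: [-0.2, 0.2, 0.4]
opening: -0.0002
t 12.625 p [0.5224 0.1639 0.0758] along -104.3 h 9.0 lat 0.9 Fd 0.14 Fn 0.45 d tool [ 0.199  0.98  -0.007]
```

```bash
python3 -m creep '[{"hand":-1,"dx":0.05,"dy":0.25,"dz":0,"wx":0,"wy":0,"wz":0},{"hand":-1,"dx":0.1,"dy":0.5,"dz":0,"wx":0,"wy":0,"wz":0},{"hand":-1,"dx":0.15,"dy":0.75,"dz":0,"wx":0,"wy":0,"wz":0},{"hand":-1,"dx":0.2,"dy":1.0,"dz":0,"wx":0,"wy":0,"wz":0},{"hand":-1,"dx":0.25,"dy":1.3,"dz":0,"wx":0,"wy":0,"wz":0},{"hand":-1,"dx":0.3,"dy":1.6,"dz":0,"wx":0,"wy":0,"wz":0},{"hand":-1,"dx":0.36,"dy":1.9,"dz":0,"wx":0,"wy":0,"wz":0},{"hand":-1,"dx":0.42,"dy":2.2,"dz":0,"wx":0,"wy":0,"wz":0}]'; python3 st.py
```

```text
time_s: 13.62
position: [0.525, 0.1856, 0.0721]
ee_rot: [0.706, 0.05, 0.705, -0.032]
contact_force: [-0.2, -4.7, 4.5]
opening: 0.0
t 13.625 p [0.525  0.1856 0.0721] along -82.1 h 9.1 lat 0.6 Fd -5.36 Fn 3.58 d tool [ 0.199  0.98  -0.007]
```

```bash
python3 -m creep '[{"hand":-1,"dx":0.06,"dy":0.3,"dz":0,"wx":0,"wy":0,"wz":0},{"hand":-1,"dx":0.11,"dy":0.6,"dz":0,"wx":0,"wy":0,"wz":0},{"hand":-1,"dx":0.17,"dy":0.9,"dz":0,"wx":0,"wy":0,"wz":0},{"hand":-1,"dx":0.23,"dy":1.2,"dz":0,"wx":0,"wy":0,"wz":0},{"hand":-1,"dx":0.28,"dy":1.5,"dz":0,"wx":0,"wy":0,"wz":0},{"hand":-1,"dx":0.34,"dy":1.8,"dz":0,"wx":0,"wy":0,"wz":0},{"hand":-1,"dx":0.4,"dy":2.1,"dz":0,"wx":0,"wy":0,"wz":0},{"hand":-1,"dx":0.45,"dy":2.4,"dz":0,"wx":0,"wy":0,"wz":0}]'; python3 st.py
python3 -m creep '[{"hand":-1,"dx":0.06,"dy":0.3,"dz":0,"wx":0,"wy":0,"wz":0},{"hand":-1,"dx":0.11,"dy":0.6,"dz":0,"wx":0,"wy":0,"wz":0},{"hand":-1,"dx":0.17,"dy":0.9,"dz":0,"wx":0,"wy":0,"wz":0},{"hand":-1,"dx":0.23,"dy":1.2,"dz":0,"wx":0,"wy":0,"wz":0},{"hand":-1,"dx":0.28,"dy":1.5,"dz":0,"wx":0,"wy":0,"wz":0},{"hand":-1,"dx":0.34,"dy":1.8,"dz":0,"wx":0,"wy":0,"wz":0},{"hand":-1,"dx":0.4,"dy":2.1,"dz":0,"wx":0,"wy":0,"wz":0},{"hand":-1,"dx":0.45,"dy":2.4,"dz":0,"wx":0,"wy":0,"wz":0}]'; python3 st.py
python3 - <<'E'
from h import *
d=grab('wrist','w7')
g=cv2.cvtColor(d['image'],cv2.COLOR_RGB2GRAY); C=cloud(d)
col=C[:, 282]; dd=np.array([.1058,.9790,-.1740]); n=np.array([.0187,.1730,.9847]); o=np.array([.526,.189,.0622])
for v in range(0,300,6):
    r=C[v,282]-o; print(v,((r@dd)*1000-77).round(1),(r@n*1000).round(1),end=' | ')
E
```

```text
time_s: 14.62
position: [0.5277, 0.2096, 0.0681]
ee_rot: [0.706, 0.05, 0.705, -0.032]
contact_force: [0.5, -3.8, 2.7]
opening: -0.0
t 14.625 p [0.5277 0.2096 0.0681] along -57.6 h 9.4 lat 0.5 Fd -4.18 Fn 2.02 d tool [ 0.199  0.98  -0.007]
time_s: 15.62
position: [0.5305, 0.2336, 0.0642]
ee_rot: [0.706, 0.05, 0.705, -0.032]
contact_force: [-0.1, -2.7, 3.4]
opening: -0.0001
t 15.625 p [0.5305 0.2336 0.0642] along -33.3 h 9.8 lat 0.3 Fd -3.25 Fn 2.85 d tool [ 0.199  0.98  -0.007]
0 97.3 23.3 | 6 96.5 19.3 | 12 97.2 12.3 | 18 82.8 36.3 | 24 80.4 36.0 | 30 78.9 33.3 | 36 79.0 26.9 | 42 79.1 19.9 | 48 79.0 12.6 | 54 78.9 4.5 | 60 76.9 1.2 | 66 74.1 -0.4 | 72 70.7 0.1 | 78 67.1 0.8 | 84 63.9 0.4 | 90 60.4 1.2 | 96 57.1 0.8 | 102 54.1 -0.6 | 108 50.3 1.0 | 114 47.1 -0.1 | 120 43.5 1.0 | 126 40.2 0.1 | 132 36.8 0.2 | 138 33.2 0.9 | 144 29.8 0.5 | 150 26.3 0.4 | 156 22.8 0.4 | 162 19.3 0.9 | 168 15.7 1.0 | 174 12.1 45.8 | 180 9.4 45.8 | 186 6.7 47.2 | 192 5.0 63.4 | 198 2.7 65.2 | 204 0.4 65.7 | 210 -1.9 66.3 | 216 -4.2 66.7 | 222 -6.5 67.0 | 228 -9.0 66.5 | 234 -11.4 66.4 | 240 -13.7 66.7 | 246 -16.7 64.3 | 252 -23.7 46.6 | 258 -26.8 45.6 | 264 -29.3 46.7 | 270 -30.4 52.4 | 276 -31.7 56.6 | 282 -32.4 62.3 | 288 -33.9 65.1 | 294 -34.8 69.1 |
```

By wrist depth the stop face is at x ≈ +79 mm and the weight's front at about +15. The weight is upright, its knob top flat at 66 mm. That leaves about 64 mm to contact, so I push another 50 mm, then go slowly.

```bash
python3 -m creep '[{"hand":-1,"dx":0.06,"dy":0.3,"dz":0,"wx":0,"wy":0,"wz":0},{"hand":-1,"dx":0.12,"dy":0.6,"dz":0,"wx":0,"wy":0,"wz":0},{"hand":-1,"dx":0.18,"dy":0.9,"dz":0,"wx":0,"wy":0,"wz":0},{"hand":-1,"dx":0.24,"dy":1.2,"dz":0,"wx":0,"wy":0,"wz":0},{"hand":-1,"dx":0.3,"dy":1.5,"dz":0,"wx":0,"wy":0,"wz":0},{"hand":-1,"dx":0.36,"dy":1.8,"dz":0,"wx":0,"wy":0,"wz":0},{"hand":-1,"dx":0.43,"dy":2.1,"dz":0,"wx":0,"wy":0,"wz":0},{"hand":-1,"dx":0.49,"dy":2.4,"dz":0,"wx":0,"wy":0,"wz":0}]'; python3 st.py
python3 -m creep '[{"hand":-1,"dx":0.06,"dy":0.3,"dz":0,"wx":0,"wy":0,"wz":0},{"hand":-1,"dx":0.12,"dy":0.6,"dz":0,"wx":0,"wy":0,"wz":0},{"hand":-1,"dx":0.18,"dy":0.9,"dz":0,"wx":0,"wy":0,"wz":0},{"hand":-1,"dx":0.24,"dy":1.2,"dz":0,"wx":0,"wy":0,"wz":0},{"hand":-1,"dx":0.3,"dy":1.5,"dz":0,"wx":0,"wy":0,"wz":0},{"hand":-1,"dx":0.36,"dy":1.8,"dz":0,"wx":0,"wy":0,"wz":0},{"hand":-1,"dx":0.43,"dy":2.1,"dz":0,"wx":0,"wy":0,"wz":0},{"hand":-1,"dx":0.49,"dy":2.4,"dz":0,"wx":0,"wy":0,"wz":0}]'; python3 st.py
cat > gap.py <<'E'
from h import *
d=grab('wrist'); C=cloud(d)
D=np.array([.1058,.9790,-.1740]); n=np.array([.0187,.1730,.9847]); o=np.array([.526,.189,.0622])
r=C-o; a=(r@D)*1000-77; h=r@n*1000; l=r@np.cross(n,D)*1000
k=(abs(l)<16)&(h>60)&(h<72)&(a<80)&(a>-20); k[300:]=0
print('knob',a[k].min(),a[k].max(),'lat',l[k].min(),l[k].max(),'h',np.percentile(h[k],[5,95]))
f=(abs(l)<12)&(h>12)&(h<30)&(a>60)&(a<100); print('stop face',np.percentile(a[f],[10,50,90]) if f.any() else None,f.sum())
t=(abs(l)<20)&(h>34)&(h<38.5)&(a>70)&(a<95); print('stop top min',np.percentile(a[t],[2,50]) if t.any() else None,t.sum())
E
python3 gap.py
```

```text
time_s: 16.68
position: [0.5333, 0.2575, 0.06]
ee_rot: [0.706, 0.05, 0.705, -0.032]
contact_force: [-0.3, -2.6, 2.6]
opening: 0.0
t 16.675 p [0.5333 0.2575 0.06  ] along -8.8 h 9.8 lat 0.1 Fd -2.99 Fn 2.11 d tool [ 0.199  0.98  -0.007]
time_s: 17.68
position: [0.536, 0.2815, 0.0557]
ee_rot: [0.706, 0.05, 0.705, -0.032]
contact_force: [0.4, -3.4, 3.1]
opening: -0.0002
t 17.675 p [0.536  0.2815 0.0557] along 15.7 h 9.8 lat -0.0 Fd -3.85 Fn 2.42 d tool [ 0.199  0.98  -0.007]
knob 11.737293608673255 54.73129907529673 lat -14.367727357413564 12.637459970842388 h [62.10304981 68.95556194]
stop face [78.97061388 94.95138709 97.18623499] 903
stop top min [79.01176605 81.75841141] 1086
```

```bash
python3 -m creep '[{"hand":-1,"dx":0.04,"dy":0.2,"dz":0,"wx":0,"wy":0,"wz":0},{"hand":-1,"dx":0.08,"dy":0.4,"dz":0,"wx":0,"wy":0,"wz":0},{"hand":-1,"dx":0.12,"dy":0.6,"dz":0,"wx":0,"wy":0,"wz":0},{"hand":-1,"dx":0.16,"dy":0.8,"dz":0,"wx":0,"wy":0,"wz":0},{"hand":-1,"dx":0.2,"dy":1.0,"dz":0,"wx":0,"wy":0,"wz":0},{"hand":-1,"dx":0.23,"dy":1.15,"dz":0,"wx":0,"wy":0,"wz":0},{"hand":-1,"dx":0.26,"dy":1.3,"dz":0,"wx":0,"wy":0,"wz":0}]'; python3 st.py; python3 gap.py
```

```text
time_s: 18.6
position: [0.5375, 0.2943, 0.0535]
ee_rot: [0.706, 0.05, 0.705, -0.032]
contact_force: [-0.6, -2.6, 3.7]
opening: -0.0001
t 18.6 p [0.5375 0.2943 0.0535] along 28.9 h 9.8 lat -0.2 Fd -3.3 Fn 3.19 d tool [ 0.199  0.98  -0.007]
knob 24.52090134308169 67.90016733348088 lat -14.501359695583432 12.564877300412524 h [61.88043887 68.8462389 ]
stop face [86.58725026 95.04793697 97.37779417] 681
stop top min [79.0542652  81.86369287] 1052
```

```bash
python3 -m creep '[{"hand":-1,"dx":0.03,"dy":0.13,"dz":0,"wx":0,"wy":0,"wz":0},{"hand":-1,"dx":0.04,"dy":0.2,"dz":0,"wx":0,"wy":0,"wz":0}]'; python3 st.py
```

```text
time_s: 18.9
position: [0.5377, 0.2963, 0.0531]
ee_rot: [0.706, 0.05, 0.705, -0.032]
contact_force: [-0.5, -3.9, 3.2]
opening: -0.0002
t 18.9 p [0.5377 0.2963 0.0531] along 30.9 h 9.8 lat -0.2 Fd -4.48 Fn 2.48 d tool [ 0.199  0.98  -0.007]
```

```bash
python3 -m creep '[{"hand":-1,"dx":0.02,"dy":0.1,"dz":0,"wx":0,"wy":0,"wz":0}]'; python3 st.py
```

```text
time_s: 19.02
position: [0.5379, 0.2972, 0.0529]
ee_rot: [0.706, 0.05, 0.705, -0.032]
contact_force: [-0.6, -5.3, 4.0]
opening: 0.0002
t 19.025 p [0.5379 0.2972 0.0529] along 31.8 h 9.8 lat -0.2 Fd -5.98 Fn 3.02 d tool [ 0.199  0.98  -0.007]
```

```bash
python3 -m creep '[{"hand":-1,"dx":0.02,"dy":0.1,"dz":0,"wx":0,"wy":0,"wz":0}]'; python3 st.py
```

```text
time_s: 19.15
position: [0.538, 0.2976, 0.0527]
ee_rot: [0.706, 0.049, 0.705, -0.032]
contact_force: [-0.1, -6.0, 5.0]
opening: -0.0002
t 19.15 p [0.538  0.2976 0.0527] along 32.2 h 9.7 lat -0.3 Fd -6.73 Fn 3.93 d tool [ 0.198  0.98  -0.007]
```

```bash
python3 -m creep '[{"hand":-1,"dx":0.02,"dy":0.12,"dz":0,"wx":0,"wy":0,"wz":0}]'; python3 st.py
```

```text
time_s: 19.27
position: [0.5383, 0.298, 0.0525]
ee_rot: [0.706, 0.049, 0.705, -0.033]
contact_force: [-1.5, -8.2, 6.6]
opening: 0.0
t 19.275 p [0.5383 0.298  0.0525] along 32.7 h 9.5 lat -0.5 Fd -9.32 Fn 5.04 d tool [ 0.197  0.98  -0.008]
```

```bash
python3 -m creep '[{"hand":-1,"dx":0.01,"dy":0.1,"dz":0,"wx":0,"wy":0,"wz":0}]'; python3 st.py; python3 gap.py
```

```text
time_s: 19.4
position: [0.5384, 0.2983, 0.0524]
ee_rot: [0.706, 0.049, 0.705, -0.033]
contact_force: [-0.9, -8.9, 6.4]
opening: -0.0001
t 19.4 p [0.5384 0.2983 0.0524] along 33.0 h 9.5 lat -0.6 Fd -9.92 Fn 4.79 d tool [ 0.196  0.981 -0.008]
knob 29.31912130194162 71.81945464261005 lat -15.076546333081307 12.045928007648618 h [61.87569523 68.702825  ]
stop face [88.15215772 95.61124996 97.30192099] 560
stop top min [80.10932035 83.09529544] 1011
```

The stop plate has visibly moved by about 1.1 mm. A touch more for margin, well short of the 4 mm trip.

```bash
python3 -m creep '[{"hand":-1,"dx":0.01,"dy":0.1,"dz":0,"wx":0,"wy":0,"wz":0},{"hand":-1,"dx":0.01,"dy":0.1,"dz":0,"wx":0,"wy":0,"wz":0}]'; python3 st.py; python3 gap.py
```

```text
time_s: 19.7
position: [0.5386, 0.2987, 0.0523]
ee_rot: [0.706, 0.049, 0.705, -0.034]
contact_force: [-1.6, -9.6, 7.5]
opening: -0.0
t 19.7 p [0.5386 0.2987 0.0523] along 33.4 h 9.5 lat -0.8 Fd -10.87 Fn 5.74 d tool [ 0.195  0.981 -0.009]
knob 29.599421302797182 71.94186831764475 lat -15.042504936456792 11.899276674815646 h [62.13859806 68.61029767]
stop face [88.33858841 95.53581577 97.25678484] 534
stop top min [80.45631741 83.32780904] 1018
```

```bash
python3 -m creep '[{"hand":-1,"dx":0.02,"dy":0.1,"dz":0,"wx":0,"wy":0,"wz":0},{"hand":-1,"dx":0.02,"dy":0.15,"dz":0,"wx":0,"wy":0,"wz":0}]'; python3 st.py; python3 gap.py
```

```text
time_s: 20.0
position: [0.5389, 0.2992, 0.0522]
ee_rot: [0.706, 0.048, 0.705, -0.034]
contact_force: [-2.2, -13.1, 9.6]
opening: 0.0
t 20.0 p [0.5389 0.2992 0.0522] along 33.9 h 9.5 lat -1.0 Fd -14.75 Fn 7.13 d tool [ 0.193  0.981 -0.009]
knob 30.137016380332255 72.53741579622752 lat -15.45266989932015 11.761373537095466 h [61.85428054 68.71121018]
stop face [88.8701932  95.42073139 97.24423742] 518
stop top min [81.00005862 83.81423212] 1010
```

The stop is now pressed by about 1.95 mm. Easing off slowly.

```bash
python3 -m creep '[{"hand":-1,"dx":-0.02,"dy":-0.1,"dz":0,"wx":0,"wy":0,"wz":0},{"hand":-1,"dx":-0.04,"dy":-0.2,"dz":0,"wx":0,"wy":0,"wz":0},{"hand":-1,"dx":-0.06,"dy":-0.3,"dz":0,"wx":0,"wy":0,"wz":0},{"hand":-1,"dx":-0.08,"dy":-0.4,"dz":0,"wx":0,"wy":0,"wz":0},{"hand":-1,"dx":-0.1,"dy":-0.5,"dz":0,"wx":0,"wy":0,"wz":0},{"hand":-1,"dx":-0.12,"dy":-0.6,"dz":0,"wx":0,"wy":0,"wz":0},{"hand":-1,"dx":-0.14,"dy":-0.7,"dz":0,"wx":0,"wy":0,"wz":0},{"hand":-1,"dx":-0.16,"dy":-0.8,"dz":0,"wx":0,"wy":0,"wz":0}]'; python3 st.py; python3 gap.py
```

```text
time_s: 21.05
position: [0.5376, 0.2956, 0.0539]
ee_rot: [0.707, 0.05, 0.705, -0.031]
contact_force: [0.3, 0.1, -0.2]
opening: 0.0002
t 21.05 p [0.5376 0.2956 0.0539] along 30.0 h 10.5 lat -0.1 Fd 0.15 Fn -0.18 d tool [ 0.2    0.98  -0.007]
knob 25.86773778379043 70.91466648570494 lat -14.487814294630459 12.665013168395728 h [62.09511633 69.35548555]
stop face [88.24464815 95.97474032 97.24224293] 575
stop top min [80.23492258 83.0685052 ] 1015
```

```bash
python3 -m creep '[{"hand":-1,"dx":-0.1,"dy":-0.5,"dz":0,"wx":0,"wy":0,"wz":0},{"hand":-1,"dx":-0.3,"dy":-1.5,"dz":0,"wx":0,"wy":0,"wz":0},{"hand":-1,"dx":-0.6,"dy":-3,"dz":0,"wx":0,"wy":0,"wz":0},{"hand":-1,"dx":-2,"dy":-4,"dz":0,"wx":0,"wy":0,"wz":0},{"hand":-1,"dx":-5,"dy":-5,"dz":0,"wx":0,"wy":0,"wz":0},{"hand":-1,"dx":-8,"dy":-6,"dz":0,"wx":0,"wy":0,"wz":0},{"hand":-1,"dx":-10,"dy":-6,"dz":0,"wx":0,"wy":0,"wz":0},{"hand":-1,"dx":-10,"dy":-6,"dz":0,"wx":0,"wy":0,"wz":0}]'; python3 st.py; python3 gap.py; python3 - <<'E'
from h import *
d=grab('wrist','w9'); a=grab('top','t9'); s=grab('side','s9')
o=np.zeros((420,800,3),np.uint8); o[:,:560]=d['image'][...,::-1]
o[:150,560:]=cv2.resize(a['image'][200:300,180:340,::-1],(240,150)); o[150:330,560:]=cv2.resize(s['image'][190:250,270:350,::-1],(240,180)); cv2.imwrite('pics/fin.png',o)
E
```

```text
time_s: 22.1
position: [0.5314, 0.2333, 0.1541]
ee_rot: [0.708, 0.05, 0.704, -0.031]
contact_force: [-0.4, 0.5, 0.2]
opening: -0.0
t 22.1 p [0.5314 0.2333 0.1541] along -49.0 h 98.3 lat -0.6 Fd 0.42 Fn 0.26 d tool [ 0.201  0.98  -0.008]
knob 47.707528541209314 70.66107717091663 lat -11.833302413974376 10.657389745589597 h [63.00012458 66.96574401]
stop face [93.46589909 96.91868425 97.522285  ] 374
stop top min [80.05333834 83.24612876] 364
```

View pics/fin.png

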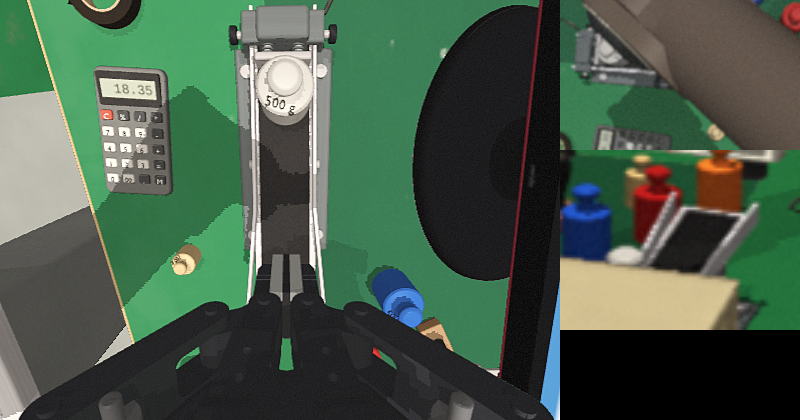

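The weight stands upright at (285,80), against the stop plate at (285,55). Knob centre is at x=59.2, so the front is at 80.2 against the stop's 80.1, and the robot is clear. Handing in.

```bash
python3 -c "
from cell import bot
print(bot.job_done())"
```

```text
the job is handed in; nothing more can be done
None
```

The 500 g steel weight is standing upright against the sprung stop, let go, and the job is handed in at about 22 s on the robot's clock.

- **Loading:** I set the weight down by feel, tilted to match the slope, at about x = -77 mm in the trough. Vertical force went from -5 N to +3.5 N at touch.
- **Pushing:** I pushed it down the chute with the shut fingertips, low on its side, until the stop gave. By wrist depth the stop moved about 1.9 mm; it trips at 4 mm. The wrist read about 15 N along the slope, and I put more than half of that down to foot friction.
- **Easing off:** I backed away slowly, and the force on the fingers went to about zero.

**Last checks:** the final wrist picture shows the weight upright, its knob top level at about 66 mm. Its front is at about x = 80.2 mm and the stop face at about 80.1 mm, so they are touching. The stop stays about 1 mm pressed. The small weight and calculator look undisturbed. I did not re-measure the other bystanders, because the arm hid part of the final top view.

**Unexpected during the push:**
- The fingers felt an upward drag of 2 to 7 N. It vanished on backing off, so I took it for friction against the weight.
- The gripper opening read 39 mm on the 42 mm weight, but the grip held.

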